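Level the balance against a bronze pulley

ROBOT

A 7-joint arm with a two-finger parallel gripper is mounted at the origin on the work surface. World frame = base frame: x ahead of the robot, y to its left, z up, the work surface at z = 0. Lengths are in mm, angles in rad, forces in N, time in s.
With the tool pointing down it reaches from about 400 to 875 mm from the base axis. Payload 19.3 kg.
Tool frame: the origin (TCP) lies on the mounting face of the last link; the fingertips stand 173 mm ahead of it and the grasp point (between the pads) lies 155 mm ahead of it; z points along the fingers, y is the direction in which the jaws open and shut (so a half turn about z gives the same grasp; the last joint's range is limited). The gripper opens to 85 mm and grips with 20 to 120 N. Pads are 22 mm wide; open, the fingers measure 114 mm over their backs; the gripper's body (76 mm by 85 mm) begins 54 mm behind the grasp point. The pads swing forward as they close: fully open they stand 13 mm farther back than shut.
Start: joints at [-1.253, 0.521, -0.036, 1.599, 0.021, 1.021, -0.113], TCP at [236.364, 578.577, 404.691] pointing down, gripper open.
Joint ranges: [-2.91, 2.91], [-0.3, 2.13], [-1.5, 1.42], [0.17, 2.43], [-1.26, 4.41], [0.16, 1.93], [-2.52, 2.52]. Speed limits (rad/s): [1.89, 1.89, 2.39, 2.39, 3.01, 3.01, 3.01].

INTERFACE

Orientations are given as [roll, pitch, yaw] about the fixed x, y, z axes, in that order (R = Rz(yaw) Ry(pitch) Rx(roll)).
In Python, from workcell import bot gives the robot as it stands.
- The arm moves only by the tool step_arm, never from a script. Its argument "moves" is a list of rows, each an object of numbers: "fingers": the closure, from 0 (fully open) to 1 (shut); "dx", "dy", "dz": the shift along the tool's x, y, z in units of 25 mm (1.0 is 25 mm); "wx", "wy", "wz": the turn, a rotation vector about the tool's x, y, z in units of 5 degrees (1.0 is 5 degrees). A call has 1 to 10 rows; each row shifts and turns the commanded pose from where the row before left it, along the tool's axes as they then stand; what a row does not reach is not made up. A row lasts 1/10 s, in which the tool goes at most 50 mm and 8.59 degrees, less where a joint would pass 70% of its speed; a pose out of reach is approached as far as the arm can. A call is refused whole if a number of a shift passes 1 or a number of a turn 1, either way. A call with a gripper value outside its range is refused whole. The fingers move at their own pace and stop on an object; "newtons" is the grip in N (left out, the last holds). Time passes only in rows, so rows that do not move let the fingers close. It gives the time, the measured TCP pose, the force and the opening at its end, in the units of the state.
- bot.read_state(): the state, without advancing time (a new reading comes with each control period).
- bot.snapshot(name): name is "side" or "top"; returns the picture (400x640x3 uint8, red, green, blue); there is no depth.
- bot.camera_params(name): a dict with "mtx" (3x3 intrinsics, pixels), "xyz" and "attitude" of the camera in the world. Camera axes: x right, y up, looking along -z (the intrinsics and any distortion apply to the point x, -y, -z); pixel columns grow to the right and rows downward; lengths in mm; the calibration is good to about 2 mm. A picture is of the moment at which its call begins. camera_params takes no time and is no camera call.
- bot.hand_in(): hands the job in, once; it reports no verdict.
Trained networks look in the newest picture that a camera, given by its name, has taken for a name from the list of things; names that differ only in an ending like _2 or _b are one class to them, and where a whole thing is asked for, a point or a joint stands for the part that bears it (a point fixed in the world has none). Each returns a list of dicts, best first, with "conf" (0 to 1); they miss things now and then, are a little off and sometimes report something else, mostly with a low value. They report only what shows in the picture. A call takes as long as a camera call. They do not tell look-alikes from the thing itself.
- bot.silhouettes(thing, camera): "mask" (400x640 bool, what is visible of it) and "extent" ([left, top, right, bottom] in pixels, round what is visible of it).
- bot.pinpoint(thing, camera): "uv" ([column, row] in pixels: a listed point, or the origin of a listed thing).
The state is a dict: "time": time; "q": joint angles; "joint_vel": joint speeds; "effort": joint torques, N m; "eef_pos": TCP position; "tool_rot": TCP orientation; "ft_force": force on the tool from outside, world axes, zero at the start; "wrist_torque": the same for the moment, N m; "finger_gap": opening from 0.0 (shut) to 1.0 (fully open).
Only numpy, scipy, OpenCV 4.12 (cv2) and the standard library are available. Lean on these libraries where they do the work, as an engineer would, in place of code of your own. Each camera call takes 0.05 s, during which the arm holds its last target. There are 200 camera calls.

TASK

The bronze motor pulley on one pan of the balance should weigh 300 g. Check it: set the 200 g weight (blue cap) and the 100 g weight (green cap) gently and upright side by side on the empty pan, so that the beam comes to rest level.

Things in the scene. Friction and masses are not known exactly. Their poses are not given: they have to be found in the camera images.
- weight_200: The 200 g weight: upright brass cylinder 34 mm in diameter, 26 mm high, with a blue cap 24 mm wide on top; 41 mm high in all. Origin at the centre of its underside, z up. It stands on the bench (z = 0) among other weights 80 mm or more apart (centres); not needed are a big one with a red cap (500 g, 46 mm wide, 50 mm high) and the smallest with a white cap (50 g, 21 mm wide).
- weight_100: The 100 g weight: upright brass cylinder 27 mm in diameter, 21 mm high, with a green cap 19 mm wide on top; 36 mm high in all. Origin at the centre of its underside, z up along its axis. It starts standing on the bench (z = 0) among the other weights.
- load_pan: The balance's empty pan: flat round steel plate 130 mm in diameter. Origin on its axis at its pivot, 32 mm below the top face. A linkage keeps the pans level; a load counts the same anywhere on them. Its y axis points to the other pan, 240 mm away, with the pulley (54 mm wide, 22 high). Top face 126 mm above the bench at first and under the 200 g weight alone, 114 mm when level; yields if pushed.
- beam (a joint): Angle of the balance beam in rad: 0 level, positive with the pulley's side down; stops at +0.1 and -0.1. It starts at the +0.1 stop. Half the beam is 120 mm, so 0.1 rad is 12 mm at a pan. About 30 g of imbalance takes it to a stop; with equal loads it settles level in about a second.
Things that resemble listed ones, but are neither listed nor needed, are in the scene too. Leave any purple or turquoise look-alike of the weight_200 alone.

How it is judged:
By the outcome, as a careful person would: the job done as asked, in the order asked, and still so for the second after the job is handed in, with the robot touching nothing.
It also fails if it takes over 64 s, if anything falls off the work surface, if the arm or the gripper's body presses on something with over 40 N, if the wrist force passes 120 N, or if a joint passes its speed limit or range.

## Working session

There is one attempt and no reset: what is moved stays moved. The work goes in short steps, Python scripts to look and compute and a tool call to move; the robot and the scene stay as the last step left them, time stands still between calls to the robot, and variables do not carry over. Pictures are saved under pics/ and viewed, about 8 in all and at most 12, crops included, and the job is handed in when it is done.

Besides the shell and the picture viewer there is one more tool, called after "Emit:" in YAML: its name, and indented under it one key for each argument. step_arm: Moves the arm, as the interface text tells. Its arguments: {"type":"object","properties":{"moves":{"type":"array","items":{"type":"object","properties":{"fingers":{"type":"number"},"dx":{"type":"number"},"dy":{"type":"number"},"dz":{"type":"number"},"wx":{"type":"number"},"wy":{"type":"number"},"wz":{"type":"number"}}}},"newtons":{"type":"number"}},"required":["moves"]}

```bash
mkdir -p pics; cat > h.py <<'E'
import numpy as np, cv2
from scipy.spatial.transform import Rotation as R
from workcell import bot
def save(name,fn,crop=None,scale=1):
    im=bot.snapshot(name)[:,:,::-1]
    if crop: l,t,r,b=crop; im=im[t:b,l:r]
    if scale!=1: im=cv2.resize(im,None,fx=scale,fy=scale,interpolation=cv2.INTER_CUBIC)
    cv2.imwrite('pics/'+fn,im)
def cam(name):
    p=bot.camera_params(name); a=np.array(p['attitude'],float)
    Rm=a if a.shape==(3,3) else R.from_euler('xyz',a).as_matrix()
    return np.array(p['mtx']),np.array(p['xyz'],float),Rm
def ray(name,uv):
    K,c,Rm=cam(name); d=np.linalg.inv(K)@np.array([uv[0],uv[1],1.]); return c,Rm@(d*[1,-1,-1])
def at_z(name,uv,z):
    c,d=ray(name,uv); return c+d*(z-c[2])/d[2]
def proj(name,P):
    K,c,Rm=cam(name); q=(Rm.T@(np.array(P,float)-c))*[1,-1,-1]; q=K@q; return q[:2]/q[2]
E
python3 - <<'E'
from h import *
s=bot.read_state(); print({k:np.round(s[k],3) for k in ('time','eef_pos','tool_rot','ft_force','finger_gap')})
for n in('top','side'):
    print(n,bot.camera_params(n)); save(n,n+'0.png')
    for t in('weight_200','weight_100','load_pan'):
        print(t,[(np.round(r['uv'],1),round(r['conf'],2)) for r in bot.pinpoint(t,n)])
E
```

```text
{'time': np.float64(0.0), 'eef_pos': array([236.31 , 578.44 , 404.129]), 'tool_rot': array([-3.14 ,  0.   ,  2.754]), 'ft_force': array([ 0.158, -0.378,  1.249]), 'finger_gap': np.float64(0.997)}
top {'mtx': array([[433.32745262,   0.        , 327.5435192 ],
       [  0.        , 433.32745262, 200.95272839],
       [  0.        ,   0.        ,   1.        ]]), 'xyz': array([334.41075732, -57.41578306, 906.38708237]), 'attitude': array([ 2.07321916e-01, -6.49353228e-04, -1.62959098e+00])}
weight_200 [(array([399.8, 270.2]), 0.68), (array([438.6, 253.5]), 0.66), (array([452. , 214.5]), 0.62), (array([369.3, 233.1]), 0.62), (array([405.5, 223.6]), 0.6)]
weight_100 [(array([399.8, 270.2]), 0.68), (array([438.6, 253.5]), 0.66), (array([452. , 214.5]), 0.62), (array([369.3, 233.1]), 0.62), (array([405.5, 223.6]), 0.6)]
load_pan [(array([264.1, 172.7]), 0.6)]
side {'mtx': array([[501.82410627,   0.        , 312.77476098],
       [  0.        , 501.82410627, 197.3049583 ],
       [  0.        ,   0.        ,   1.        ]]), 'xyz': array([ 303.09554276, -735.08719367,  785.8438117 ]), 'attitude': array([ 0.76116408,  0.00706871, -0.29446137])}
weight_200 [(array([322.9, 282.8]), 0.88), (array([301.1, 319.5]), 0.77), (array([268.6, 284. ]), 0.75), (array([302.5, 255.4]), 0.67), (array([340.8, 329.8]), 0.6)]
weight_100 [(array([322.9, 282.8]), 0.88), (array([301.1, 319.5]), 0.77), (array([268.6, 284. ]), 0.75), (array([302.5, 255.4]), 0.67), (array([340.8, 329.8]), 0.6)]
load_pan [(array([326. , 138.5]), 0.79), (array([341.1, 330.2]), 0.43)]
```

View pics/top0.png

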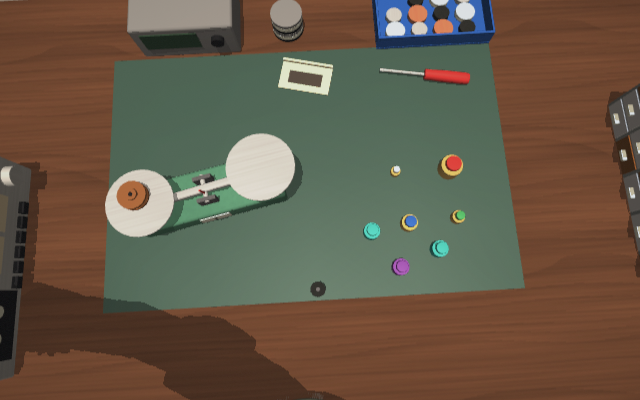

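View pics/side0.png

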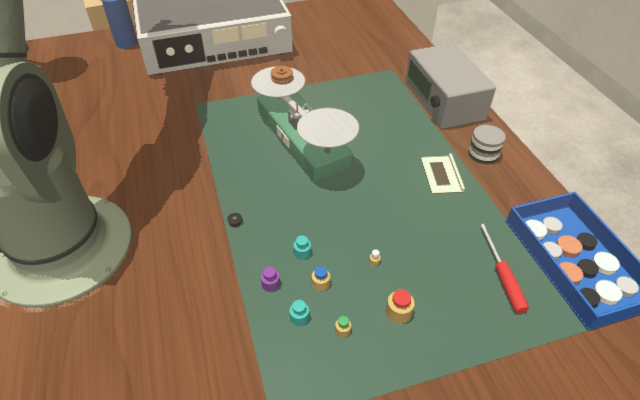

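Top view: the blue cap is at (410,222) and the green at (459,216). Things that could be mistaken for the 200 g weight are turquoise at (372,231) and (440,248), and purple at (401,267). White (396,170) and red (452,165) are the unneeded weights. In the side view blue is at (321,272), green at (343,322) and the empty pan at (328,127). I choose blue and green, and check them in a crop.

```bash
cat >> h.py <<'E'
def cap(name,hue,box):
    im=bot.snapshot(name); l,t,r,b=box; h=cv2.cvtColor(im[t:b,l:r],cv2.COLOR_RGB2HSV)
    m=((abs(h[:,:,0].astype(int)-hue)<9)&(h[:,:,1]>150)&(h[:,:,2]>90)).astype(np.uint8)
    n,_,st,ce=cv2.connectedComponentsWithStats(m)
    return [(ce[i]+[l,t],st[i,4]) for i in range(1,n) if st[i,4]>12]
def tri(obs):
    A=np.zeros((3,3));b=np.zeros(3)
    for n,uv in obs:
        c,d=ray(n,uv); d=d/np.linalg.norm(d); M=np.eye(3)-np.outer(d,d); A+=M;b+=M@c
    return np.linalg.solve(A,b)
E
python3 - <<'E'
from h import *
t=bot.snapshot('top'); s=bot.snapshot('side')
a=cv2.resize(t[145:285,345:485],(400,400),interpolation=2); b=cv2.resize(s[220:360,240:380],(400,400),interpolation=2)
cv2.imwrite('pics/crop1.png',np.hstack([a,b])[:,:,::-1])
for nm,im,pts in(('top',t,[(410,221),(459,215)]),('side',s,[(321,271),(343,321)])):
    for p in pts: print(nm,p,cv2.cvtColor(im[p[1]-1:p[1]+2,p[0]-1:p[0]+2],cv2.COLOR_RGB2HSV).reshape(-1,3)[4])
for hue,H,nm in((111,36,'blue'),(60,31,'green')):
    ct=cap('top',hue,(345,145,485,285)); cs=cap('side',hue,(240,220,380,360)); print(nm,ct,cs)
    if ct and cs:
        print(at_z('top',ct[0][0],H),at_z('side',cs[0][0],H),tri([('top',ct[0][0]),('side',cs[0][0])]))
for n in('top','side'):
    r=bot.silhouettes('load_pan',n)
    for x in r[:2]: print(n,x['conf'],x['extent'])
    for x,y in ((0,0),): pass
    h=cv2.cvtColor({'top':t,'side':s}[n],cv2.COLOR_RGB2HSV)
    m=((h[:,:,1]<60)&(h[:,:,2]>120)).astype(np.uint8); k,lab,st,ce=cv2.connectedComponentsWithStats(m)
    p={'top':(262,166),'side':(330,127)}[n]; i=lab[p[1],p[0]]
    c=cv2.findContours((lab==i).astype(np.uint8),0,1)[0][0]; e=cv2.fitEllipse(cv2.convexHull(c)); print(n,st[i],e,at_z(n,e[0],126))
    p={'top':(150,215),'side':(270,85)}[n]; i=lab[p[1],p[0]]; print('other',st[i],ce[i],at_z(n,ce[i],102))
E
```

```text
top (410, 221) [109 165 203]
top (459, 215) [ 64 128 197]
side (321, 271) [106 154 208]
side (343, 321) [ 65 113 208]
blue [(array([410.4047619 , 220.98809524]), np.int32(84))] [(array([320.87356322, 271.25287356]), np.int32(87))]
[ 465.71383878 -234.46370904   36.        ] [ 465.71029637 -231.12931597   36.        ] [ 465.01438713 -233.67761443   39.79830081]
green [] []
top 0.87 [227.8, 132.0, 294.9, 201.2]
top [ 105  133  190  105 7158] ((199.72056579589844, 185.23915100097656), (92.9111328125, 200.21983337402344), 72.62330627441406) [541.86194672 167.27319622 126.        ]
other [ 105  133  190  105 7158] [207.14654932 183.56105057] [550.72095002 160.01273699 102.        ]
side 0.59 [295.8, 108.2, 356.9, 155.3]
side [  203    67   384   333 74438] ((364.16583251953125, 248.07044982910156), (324.99224853515625, 433.48260498046875), 120.5589599609375) [ 528.6238541  -268.43682864  126.        ]
other [  203    67   384   333 74438] [368.5438217  244.47008248] [ 546.83802175 -246.36700729  102.        ]
```

View pics/crop1.png

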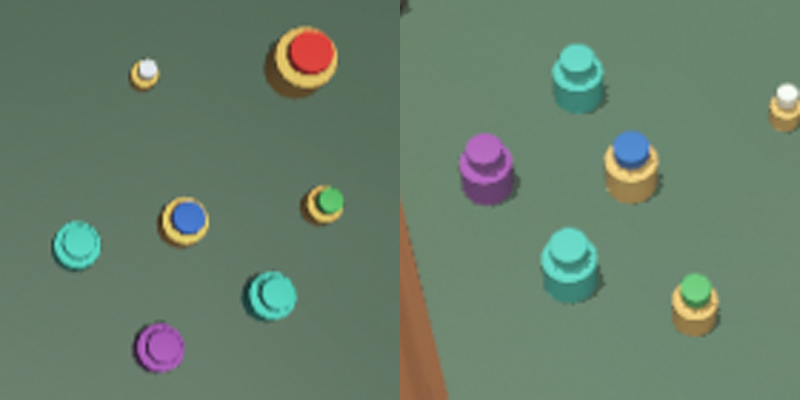

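```bash
sed -i 's/h\[:,:,1\]>150/h[:,:,1]>95/' h.py; python3 - <<'E'
from h import *
ct=cap('top',63,(440,195,480,235)); cs=cap('side',63,(325,305,360,340)); print(ct,cs)
print('green',at_z('top',ct[0][0],33),at_z('side',cs[0][0],33),tri([('top',ct[0][0]),('side',cs[0][0])]))
for n,P in (('top',[(371.5,230.5),(440,248.5),(401.5,266.5)]),('side',[(302.5,241),(299.5,306),(269.7,273)])):
    for p in P: print('neigh',n,np.round(at_z(n,p,38)))
print('white',at_z('top',(396.8,169.5),30), 'red',at_z('top',(453.5,163.5),48))
from scipy.optimize import minimize
def circ(c,z,r): return [(c[0]+r*np.cos(a),c[1]+r*np.sin(a),z) for a in np.linspace(0,2*np.pi,120)]
for n in('top','side'):
    im=bot.snapshot(n); h=cv2.cvtColor(im,cv2.COLOR_RGB2HSV).astype(int)
    p={'top':(262,166),'side':(328,127)}[n]
    print(h[p[1],p[0]])
    m=((h[:,:,1]<40)&(h[:,:,2]>120)).astype(np.uint8)
    def f(c):
        q=np.zeros((400,640),np.uint8); cv2.fillPoly(q,[np.round(np.array([proj(n,x) for x in circ(c,126,65)])*16).astype(np.int32)],1,shift=4)
        return -((q&m).sum()-2*(q&(1-m)).sum())
    r=bot.silhouettes('load_pan',n)
    if r: mm=r[0]['mask']; m=(m&cv2.dilate(mm.astype(np.uint8),np.ones((5,5))))
    c0=at_z(n,p,126)[:2]; o=minimize(f,c0,method='Nelder-Mead',options={'initial_simplex':[c0,c0+[8,0],c0+[0,8]]}); print(n,'pan',c0,o.x,-o.fun)
print(at_z('top',(140,203),102), at_z('top',(132,194),124))
E
```

```text
[(array([460.27586207, 214.75862069]), np.int32(58))] [(array([343.13829787, 320.9893617 ]), np.int32(94))]
green [ 473.0287199  -338.22958427   33.        ] [ 471.64220856 -336.48132761   33.        ] [ 471.96574792 -337.50172671   34.95552414]
neigh top [ 451. -154.   38.]
neigh top [ 406. -288.   38.]
neigh top [ 375. -207.   38.]
neigh side [ 453. -156.   38.]
neigh side [ 409. -290.   38.]
neigh side [ 376. -209.   38.]
white [ 577.22665968 -217.89864673   30.        ] red [ 578.18276995 -332.51485642   48.        ]
[ 22  21 219]<stdin>:16: RuntimeWarning: overflow encountered in scalar negative
Traceback (most recent call last):
  File "h.py", line 18, in proj
    K,c,Rm=cam(name); q=(Rm.T@(np.array(P,float)-c))*[1,-1,-1]; q=K@q; return q[:2]/q[2]
           ~~~^^^^^^
  File "h.py", line 10, in cam
    p=bot.camera_params(name); a=np.array(p['attitude'],float)
ValueError: time passes only in moves, steps and waits
```

```bash
sed -i 's/^def cam(name):/import functools\n@functools.lru_cache\ndef cam(name):/' h.py; cat >> h.py <<'E'
from scipy.optimize import minimize
def pan(n,z,c0=None):
    im=bot.snapshot(n); h=cv2.cvtColor(im,cv2.COLOR_RGB2HSV).astype(int)
    m=((h[:,:,1]<40)&(h[:,:,2]>120)).astype(np.uint8)
    r=bot.silhouettes('load_pan',n)
    if r: m=m&cv2.dilate(r[0]['mask'].astype(np.uint8),np.ones((5,5)))
    def f(c):
        q=np.zeros((400,640),np.uint8); pts=np.array([proj(n,(c[0]+65*np.cos(a),c[1]+65*np.sin(a),z)) for a in np.linspace(0,2*np.pi,120)])
        cv2.fillPoly(q,[np.round(pts*16).astype(np.int32)],1,shift=4)
        return -(int((q&m).sum())-2*int((q&(1-m)).sum()))
    c0=at_z(n,{'top':(261.3,166.6),'side':(328,127)}[n],z)[:2] if c0 is None else c0
    o=minimize(f,c0,method='Nelder-Mead',options={'initial_simplex':[c0,c0+[8,0],c0+[0,8]]}); return o.x,-o.fun,int(m.sum())
E
python3 - <<'E'
from h import *
for n in('top','side'): print(n,pan(n,126))
print(at_z('top',(140,203),102))
s=bot.read_state(); Rt=R.from_euler('xyz',s['tool_rot']).as_matrix(); print(s['time'],np.round(Rt,3),np.round(s['eef_pos'],1))
E
```

```text
top (array([572.64489487,  55.33635821]), np.float64(3662.0), 3750)
side (array([570.55152637,  54.76129816]), np.float64(1972.0), 2078)
[520.15870397 287.04328644 102.        ]
1.2 [[-0.926  0.378  0.   ]
 [ 0.378  0.926 -0.   ]
 [-0.    -0.    -1.   ]] [236.4 578.6 404.7]
```

Blue stands at about (465,-233) and green at (472,-337). The turquoise pair is at (452,-155) and (407,-289), and the pan centre is at (571.5,55). The present yaw (jaw axis 68°) clears the neighbours, so I keep it and travel over in an arc.

Emit:
step_arm:
  moves:
    - {"dx": -1,"dy": -1,"fingers": 0}
    - {"dx": -1,"dy": -1}
    - {"dx": -1,"dy": -1}
    - {"dx": -1,"dy": -1}
    - {"dx": -1,"dy": -1}
    - {"dx": -1,"dy": -1}
    - {"dx": -1,"dy": -1}
    - {"dx": -1,"dy": -1}
    - {"dx": -1,"dy": -1}
    - {"dx": -1,"dy": -1}

```text
validation failed for argument at $.mo...
```

Emit:
step_arm:
  moves:
    - {"dx": -1,"dy": -1}
    - {"dx": -1,"dy": -1}
    - {"dx": -1,"dy": -1}
    - {"dx": -1,"dy": -1}
    - {"dx": -1,"dy": -1}
    - {"dx": -1,"dy": -1}
    - {"dx": -1,"dy": -1}
    - {"dx": -1,"dy": -1}
    - {"dx": -1,"dy": -1}
    - {"dx": -0.8,"dy": -1}

```text
validation failed for argument at $.mo...
```

Emit:
step_arm:
  moves:
    - {"dx": -1.0,"dy": -1.0,"dz": 0.0,"wx": 0.0,"wy": 0.0,"wz": 0.0,"fingers": 0.0}

```text
time: 1.3
eef_pos: [247.9, 548.1, 404.2]
tool_rot: [3.141, -0.002, 2.758]
ft_force: [-0.4, -1.2, -0.8]
finger_gap: 1.001
```

Emit:
step_arm:
  moves:
    - {"dx": -1,"dy": -1,"dz": 0,"wx": 0,"wy": 0,"wz": 0,"fingers": 0}
    - {"dx": -1,"dy": -1,"dz": 0,"wx": 0,"wy": 0,"wz": 0,"fingers": 0}
    - {"dx": -1,"dy": -1,"dz": 0,"wx": 0,"wy": 0,"wz": 0,"fingers": 0}
    - {"dx": -1,"dy": -1,"dz": 0,"wx": 0,"wy": 0,"wz": 0,"fingers": 0}
    - {"dx": -1,"dy": -1,"dz": 0,"wx": 0,"wy": 0,"wz": 0,"fingers": 0}
    - {"dx": -1,"dy": -1,"dz": 0,"wx": 0,"wy": 0,"wz": 0,"fingers": 0}
    - {"dx": -1,"dy": -1,"dz": 0,"wx": 0,"wy": 0,"wz": 0,"fingers": 0}
    - {"dx": -1,"dy": -1,"dz": 0,"wx": 0,"wy": 0,"wz": 0,"fingers": 0}
    - {"dx": -1,"dy": -1,"dz": 0,"wx": 0,"wy": 0,"wz": 0,"fingers": 0}

```text
time: 2.2
eef_pos: [373.6, 251.2, 404.9]
tool_rot: [3.141, 0.0, 2.754]
ft_force: [0.6, 0.2, 0.5]
finger_gap: 0.997
```

Emit:
step_arm:
  moves:
    - {"dx": -1,"dy": -1,"dz": 0,"wx": 0,"wy": 0,"wz": 0,"fingers": 0}
    - {"dx": -1,"dy": -1,"dz": 0,"wx": 0,"wy": 0,"wz": 0,"fingers": 0}
    - {"dx": -1,"dy": -1,"dz": 0,"wx": 0,"wy": 0,"wz": 0,"fingers": 0}
    - {"dx": -1,"dy": -1,"dz": 0,"wx": 0,"wy": 0,"wz": 0,"fingers": 0}
    - {"dx": -1,"dy": -1,"dz": 0,"wx": 0,"wy": 0,"wz": 0,"fingers": 0}
    - {"dx": -1,"dy": -1,"dz": 0,"wx": 0,"wy": 0,"wz": 0,"fingers": 0}
    - {"dx": -1,"dy": -1,"dz": 0,"wx": 0,"wy": 0,"wz": 0,"fingers": 0}
    - {"dx": -1,"dy": -1,"dz": 0,"wx": 0,"wy": 0,"wz": 0,"fingers": 0}
    - {"dx": -1,"dy": -1,"dz": 0,"wx": 0,"wy": 0,"wz": 0,"fingers": 0}
    - {"dx": -0.8,"dy": -1,"dz": 0,"wx": 0,"wy": 0,"wz": 0,"fingers": 0}

```text
time: 3.2
eef_pos: [506.1, -73.0, 404.8]
tool_rot: [3.142, 0.0, 2.754]
ft_force: [0.3, 0.1, -0.4]
finger_gap: 0.998
```

Emit:
step_arm:
  moves:
    - {"dx": -0.2,"dy": -1,"dz": 0,"wx": 0,"wy": 0,"wz": 0,"fingers": 0}
    - {"dx": -0.2,"dy": -1,"dz": 0,"wx": 0,"wy": 0,"wz": 0,"fingers": 0}
    - {"dx": -0.2,"dy": -1,"dz": 0.5,"wx": 0,"wy": 0,"wz": 0,"fingers": 0}
    - {"dx": -0.2,"dy": -1,"dz": 1,"wx": 0,"wy": 0,"wz": 0,"fingers": 0}
    - {"dx": 0,"dy": -1,"dz": 1,"wx": 0,"wy": 0,"wz": 0,"fingers": 0}
    - {"dx": 0,"dy": -1,"dz": 1,"wx": 0,"wy": 0,"wz": 0,"fingers": 0}
    - {"dx": 0,"dy": -0.5,"dz": 1,"wx": 0,"wy": 0,"wz": 0,"fingers": 0}
    - {"dx": 0,"dy": 0,"dz": 0,"wx": 0,"wy": 0,"wz": 0,"fingers": 0}

```text
time: 4.0
eef_pos: [461.1, -230.7, 289.9]
tool_rot: [-3.141, -0.004, 2.751]
ft_force: [-1.0, 0.6, 0.2]
finger_gap: 0.998
```

Emit:
step_arm:
  moves:
    - {"dx": -0.19,"dy": 0,"dz": 0.6,"wx": 0,"wy": 0,"wz": 0,"fingers": 0}
    - {"dx": 0,"dy": 0,"dz": 0.8,"wx": 0,"wy": 0,"wz": 0,"fingers": 0}
    - {"dx": 0,"dy": 0,"dz": 0.8,"wx": 0,"wy": 0,"wz": 0,"fingers": 0}
    - {"dx": 0,"dy": 0,"dz": 0.4,"wx": 0,"wy": 0,"wz": 0,"fingers": 0}
    - {"dx": 0,"dy": 0,"dz": 0,"wx": 0,"wy": 0,"wz": 0,"fingers": 0}
    - {"dx": 0,"dy": 0,"dz": 0,"wx": 0,"wy": 0,"wz": 0,"fingers": 0}

```text
time: 4.6
eef_pos: [467.4, -231.2, 228.1]
tool_rot: [3.142, 0.001, 2.754]
ft_force: [0.1, -0.3, 0.5]
finger_gap: 1.002
```

```bash
python3 - <<'E'
from h import *
t=bot.snapshot('top'); s=bot.snapshot('side')
a=cv2.resize(t[150:290,340:480],(400,400),interpolation=2); b=cv2.resize(s[200:340,240:380],(400,400),interpolation=2)
cv2.imwrite('pics/crop2.png',np.hstack([a,b])[:,:,::-1])
s=bot.read_state(); print(s['time'],s['eef_pos'],s['tool_rot'])
E
```

```text
4.7 [ 467.33855115 -231.28072569  228.2302062 ] [3.14150901e+00 1.37068653e-03 2.75392961e+00]
```

View pics/crop2.png

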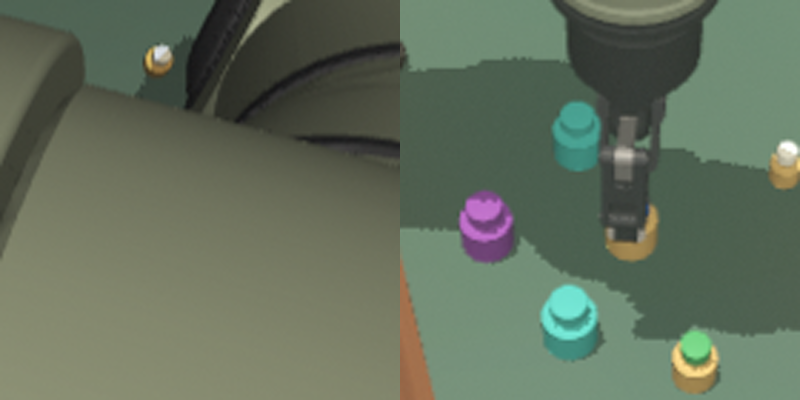

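The side view shows the jaws straddling the brass weight with the blue cap (crop 632,230), clear of both turquoise ones. Next: lower and close gently.

Emit:
step_arm:
  moves:
    - {"dx": 0.05,"dy": -0.07,"dz": 0.6,"wx": 0,"wy": 0,"wz": 0,"fingers": 0}
    - {"dx": 0,"dy": 0,"dz": 0.6,"wx": 0,"wy": 0,"wz": 0,"fingers": 0}
    - {"dx": 0,"dy": 0,"dz": 0.6,"wx": 0,"wy": 0,"wz": 0,"fingers": 0}
    - {"dx": 0,"dy": 0,"dz": 0.2,"wx": 0,"wy": 0,"wz": 0,"fingers": 0}
    - {"dx": 0,"dy": 0,"dz": 0,"wx": 0,"wy": 0,"wz": 0,"fingers": 0.2}
    - {"dx": 0,"dy": 0,"dz": 0,"wx": 0,"wy": 0,"wz": 0,"fingers": 0.4}
    - {"dx": 0,"dy": 0,"dz": 0,"wx": 0,"wy": 0,"wz": 0,"fingers": 0.5}
    - {"dx": 0,"dy": 0,"dz": 0,"wx": 0,"wy": 0,"wz": 0,"fingers": 0.6}
    - {"dx": 0,"dy": 0,"dz": 0,"wx": 0,"wy": 0,"wz": 0,"fingers": 0.75}
    - {"dx": 0,"dy": 0,"dz": 0,"wx": 0,"wy": 0,"wz": 0,"fingers": 0.75}
  newtons: 30

```text
time: 5.7
eef_pos: [465.3, -232.5, 177.8]
tool_rot: [3.142, 0.001, 2.754]
ft_force: [-1.0, 2.3, 7.7]
finger_gap: 0.369
```

Emit:
step_arm:
  moves:
    - {"dx": 0,"dy": 0,"dz": 0,"wx": 0,"wy": 0,"wz": 0,"fingers": 0.9}
    - {"dx": 0,"dy": 0,"dz": 0,"wx": 0,"wy": 0,"wz": 0,"fingers": 0.9}
    - {"dx": 0,"dy": 0,"dz": 0,"wx": 0,"wy": 0,"wz": 0,"fingers": 0.9}

```text
time: 6.0
eef_pos: [465.3, -232.5, 177.8]
tool_rot: [3.142, 0.001, 2.754]
ft_force: [-1.2, -0.4, 7.8]
finger_gap: 0.369
```

Emit:
step_arm:
  moves:
    - {"dx": 0,"dy": 0,"dz": -0.2,"wx": 0,"wy": 0,"wz": 0,"fingers": 0.9}
    - {"dx": 0,"dy": 0,"dz": -0.4,"wx": 0,"wy": 0,"wz": 0,"fingers": 0.9}
    - {"dx": 0,"dy": 0,"dz": -1,"wx": 0,"wy": 0,"wz": 0,"fingers": 0.9}
    - {"dx": 0,"dy": 0,"dz": -1,"wx": 0,"wy": 0,"wz": 0,"fingers": 0.9}
    - {"dx": 0,"dy": 0,"dz": 0,"wx": 0,"wy": 0,"wz": 0,"fingers": 0.9}
    - {"dx": 0,"dy": 0,"dz": 0,"wx": 0,"wy": 0,"wz": 0,"fingers": 0.9}

```text
time: 6.6
eef_pos: [465.2, -232.3, 242.9]
tool_rot: [3.141, 0.001, 2.754]
ft_force: [0.3, 0.4, -2.5]
finger_gap: 0.372
```

```bash
python3 - <<'E'
from h import *
save('side','crop3.png',(230,190,390,350),3)
s=bot.read_state(); print(s['time'],s['eef_pos'],s['ft_force'],s['finger_gap'])
E
```

```text
6.65 [ 465.02880927 -232.25491082  242.20048532] [-0.00226537 -0.11536473 -1.74910024] 0.36899351432385125
```

View pics/crop3.png

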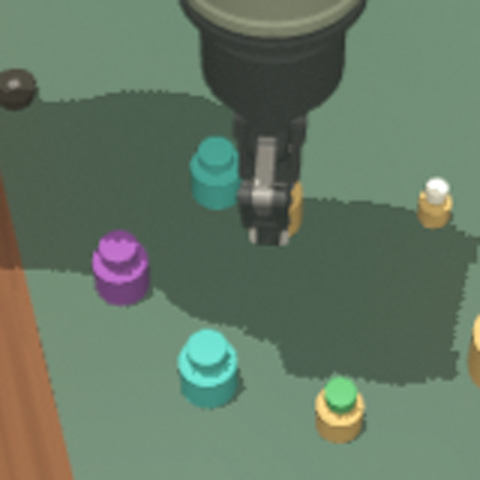

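Held: it shows brass between the pads at crop (290,205), the force fits 2 N, and the neighbours are undisturbed. Next I carry it to the pan, on its far side.

Emit:
step_arm:
  moves:
    - {"dx": 0,"dy": 0.2,"dz": -1,"wx": 0,"wy": 0,"wz": 0,"fingers": 0.9}
    - {"dx": -0.1,"dy": 0.5,"dz": -1,"wx": 0,"wy": 0,"wz": 0,"fingers": 0.9}
    - {"dx": -0.1,"dy": 1,"dz": -1,"wx": 0,"wy": 0,"wz": 0,"fingers": 0.9}
    - {"dx": -0.1,"dy": 1,"dz": -0.9,"wx": 0,"wy": 0,"wz": 0,"fingers": 0.9}
    - {"dx": -0.1,"dy": 1,"dz": 0,"wx": 0,"wy": 0,"wz": 0,"fingers": 0.9}
    - {"dx": 0,"dy": 1,"dz": 0,"wx": 0,"wy": 0,"wz": 0,"fingers": 0.9}
    - {"dx": 0,"dy": 1,"dz": 0,"wx": 0,"wy": 0,"wz": 0,"fingers": 0.9}
    - {"dx": 0,"dy": 1,"dz": 0,"wx": 0,"wy": 0,"wz": 0,"fingers": 0.9}
    - {"dx": 0,"dy": 1,"dz": 0,"wx": 0,"wy": 0,"wz": 0,"fingers": 0.9}
    - {"dx": 0,"dy": 1,"dz": 0,"wx": 0,"wy": 0,"wz": 0,"fingers": 0.9}

```text
time: 7.65
eef_pos: [556.8, -33.8, 338.7]
tool_rot: [-3.141, -0.002, 2.754]
ft_force: [0.5, -0.8, -1.5]
finger_gap: 0.376
```

Emit:
step_arm:
  moves:
    - {"dx": 0,"dy": 1,"dz": 0,"wx": 0,"wy": 0,"wz": 0,"fingers": 0.9}
    - {"dx": 0,"dy": 1,"dz": 0,"wx": 0,"wy": 0,"wz": 0,"fingers": 0.9}
    - {"dx": 0,"dy": 0.9,"dz": 0,"wx": 0,"wy": 0,"wz": 0,"fingers": 0.9}
    - {"dx": 0,"dy": 0.5,"dz": 0,"wx": 0,"wy": 0,"wz": 0,"fingers": 0.9}
    - {"dx": 0,"dy": 0.1,"dz": 0,"wx": 0,"wy": 0,"wz": 0,"fingers": 0.9}
    - {"dx": 0,"dy": 0,"dz": 0,"wx": 0,"wy": 0,"wz": 0,"fingers": 0.9}
    - {"dx": 0,"dy": 0,"dz": 0,"wx": 0,"wy": 0,"wz": 0,"fingers": 0.9}

```text
time: 8.35
eef_pos: [589.4, 44.9, 339.6]
tool_rot: [-3.141, -0.0, 2.752]
ft_force: [-0.7, -0.4, -1.4]
finger_gap: 0.375
```

```bash
python3 - <<'E'
from h import *
save('side','crop4.png',(230,40,430,200),3)
s=bot.read_state(); print(s['time'],s['eef_pos'],s['tool_rot'],s['ft_force'],s['finger_gap'])
E
```

```text
8.4 [589.48639477  44.91497962 339.69219851] [-3.14111564e+00 -4.86348416e-05  2.75227331e+00] [-0.30488781  0.16338186 -1.94073009] 0.37602290734771565
```

View pics/crop4.png

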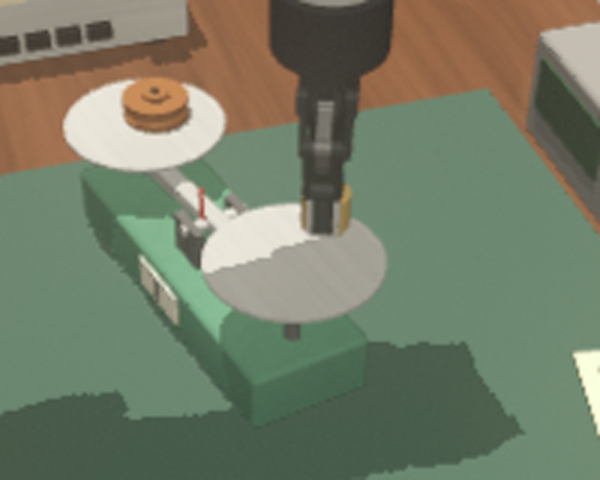

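Emit:
step_arm:
  moves:
    - {"dx": 0,"dy": 0.1,"dz": 0.4,"wx": 0,"wy": 0,"wz": 0,"fingers": 0.9}
    - {"dx": 0,"dy": 0,"dz": 0.5,"wx": 0,"wy": 0,"wz": 0,"fingers": 0.9}
    - {"dx": 0,"dy": 0,"dz": 0.3,"wx": 0,"wy": 0,"wz": 0,"fingers": 0.9}
    - {"dx": 0,"dy": 0,"dz": 0.1,"wx": 0,"wy": 0,"wz": 0,"fingers": 0.9}
    - {"dx": 0,"dy": 0,"dz": 0,"wx": 0,"wy": 0,"wz": 0,"fingers": 0.9}
    - {"dx": 0,"dy": 0,"dz": 0,"wx": 0,"wy": 0,"wz": 0,"fingers": 0.9}

```text
time: 9.0
eef_pos: [590.8, 48.4, 307.3]
tool_rot: [3.142, 0.0, 2.754]
ft_force: [0.1, 0.2, -1.7]
finger_gap: 0.376
```

Emit:
step_arm:
  moves:
    - {"dx": 0,"dy": 0,"dz": 0.04,"wx": 0,"wy": 0,"wz": 0,"fingers": 0.9}
    - {"dx": 0,"dy": 0,"dz": 0.03,"wx": 0,"wy": 0,"wz": 0,"fingers": 0.9}
    - {"dx": 0,"dy": 0,"dz": 0,"wx": 0,"wy": 0,"wz": 0,"fingers": 0.9}
    - {"dx": 0,"dy": 0,"dz": 0,"wx": 0,"wy": 0,"wz": 0,"fingers": 0.9}

```text
time: 9.4
eef_pos: [590.7, 48.5, 305.5]
tool_rot: [3.142, 0.0, 2.754]
ft_force: [0.1, -0.0, -2.2]
finger_gap: 0.372
```

Emit:
step_arm:
  moves:
    - {"dx": 0,"dy": 0,"dz": 0.04,"wx": 0,"wy": 0,"wz": 0,"fingers": 0.9}
    - {"dx": 0,"dy": 0,"dz": 0,"wx": 0,"wy": 0,"wz": 0,"fingers": 0.9}
    - {"dx": 0,"dy": 0,"dz": 0,"wx": 0,"wy": 0,"wz": 0,"fingers": 0.9}

```text
time: 9.7
eef_pos: [590.7, 48.4, 304.4]
tool_rot: [-3.142, -0.0, 2.754]
ft_force: [0.3, -0.4, -2.9]
finger_gap: 0.371
```

Emit:
step_arm:
  moves:
    - {"dx": 0,"dy": 0,"dz": 0.04,"wx": 0,"wy": 0,"wz": 0,"fingers": 0.9}
    - {"dx": 0,"dy": 0,"dz": 0,"wx": 0,"wy": 0,"wz": 0,"fingers": 0.9}
    - {"dx": 0,"dy": 0,"dz": 0,"wx": 0,"wy": 0,"wz": 0,"fingers": 0.9}

```text
time: 10.0
eef_pos: [590.7, 48.4, 303.6]
tool_rot: [3.142, 0.0, 2.754]
ft_force: [0.0, 0.2, -0.2]
finger_gap: 0.371
```

Contact: the force went from -2.9 to -0.2 N. I release slowly, opening only part way.

Emit:
step_arm:
  moves:
    - {"dx": 0,"dy": 0,"dz": 0.02,"wx": 0,"wy": 0,"wz": 0,"fingers": 0.9}
    - {"dx": 0,"dy": 0,"dz": 0,"wx": 0,"wy": 0,"wz": 0,"fingers": 0.63}
    - {"dx": 0,"dy": 0,"dz": 0,"wx": 0,"wy": 0,"wz": 0,"fingers": 0.61}
    - {"dx": 0,"dy": 0,"dz": 0,"wx": 0,"wy": 0,"wz": 0,"fingers": 0.59}
    - {"dx": 0,"dy": 0,"dz": 0,"wx": 0,"wy": 0,"wz": 0,"fingers": 0.56}
    - {"dx": 0,"dy": 0,"dz": 0,"wx": 0,"wy": 0,"wz": 0,"fingers": 0.5}
    - {"dx": 0,"dy": 0,"dz": 0,"wx": 0,"wy": 0,"wz": 0,"fingers": 0.4}
    - {"dx": 0,"dy": 0,"dz": 0,"wx": 0,"wy": 0,"wz": 0,"fingers": 0.3}
    - {"dx": 0,"dy": 0,"dz": 0,"wx": 0,"wy": 0,"wz": 0,"fingers": 0.2}
    - {"dx": 0,"dy": 0,"dz": 0,"wx": 0,"wy": 0,"wz": 0,"fingers": 0.2}

```text
time: 11.0
eef_pos: [590.7, 48.5, 303.0]
tool_rot: [-3.142, 0.0, 2.754]
ft_force: [0.1, -0.3, 0.1]
finger_gap: 0.802
```

Emit:
step_arm:
  moves:
    - {"dx": 0,"dy": 0,"dz": -0.2,"wx": 0,"wy": 0,"wz": 0,"fingers": 0.2}
    - {"dx": 0,"dy": 0,"dz": -0.5,"wx": 0,"wy": 0,"wz": 0,"fingers": 0.2}
    - {"dx": 0,"dy": 0,"dz": -1,"wx": 0,"wy": 0,"wz": 0,"fingers": 0.2}
    - {"dx": 0,"dy": 0,"dz": -1,"wx": 0,"wy": 0,"wz": 0,"fingers": 0.2}
    - {"dx": 0,"dy": -0.5,"dz": -0.5,"wx": 0,"wy": 0,"wz": 0,"fingers": 0.1}
    - {"dx": 0,"dy": -1,"dz": 0,"wx": 0,"wy": 0,"wz": 0,"fingers": 0}
    - {"dx": 0,"dy": -1,"dz": 0,"wx": 0,"wy": 0,"wz": 0,"fingers": 0}
    - {"dx": 0,"dy": -1,"dz": 0,"wx": 0,"wy": 0,"wz": 0,"fingers": 0}
    - {"dx": 0,"dy": -1,"dz": 0,"wx": 0,"wy": 0,"wz": 0,"fingers": 0}
    - {"dx": 0,"dy": -1,"dz": 0,"wx": 0,"wy": 0,"wz": 0,"fingers": 0}

```text
time: 12.0
eef_pos: [537.7, -80.5, 383.3]
tool_rot: [-3.142, 0.0, 2.753]
ft_force: [0.0, 0.0, -0.0]
finger_gap: 0.999
```

```bash
python3 - <<'E'
from h import *
t=bot.snapshot('top'); s=bot.snapshot('side')
a=cv2.resize(t[110:250,200:340],(400,400),interpolation=2); b=cv2.resize(s[60:200,260:400],(400,400),interpolation=2)
cv2.imwrite('pics/crop5.png',np.hstack([a,b])[:,:,::-1])
cs=cap('side',109,(260,60,400,200)); ct=cap('top',109,(200,110,340,250)); print(cs,ct)
for c in cs: print(at_z('side',c[0],126+39))
for c in ct: print(at_z('top',c[0],126+39))
g=cap('side',63,(325,305,360,340)); print('green',g and at_z('side',g[0][0],33.5))
s=bot.read_state(); print(s['time'],s['eef_pos'],s['tool_rot'],s['ft_force'],s['finger_gap'])
E
```

```text
[] []
green [ 471.57497328 -336.84395332   33.5       ]
12.25 [538.59842733 -78.8408084  383.21959924] [3.14124231e+00 2.10680099e-04 2.75364504e+00] [-0.04677051  0.78713422  0.81710016] 1.0020589433003053
```

View pics/crop5.png

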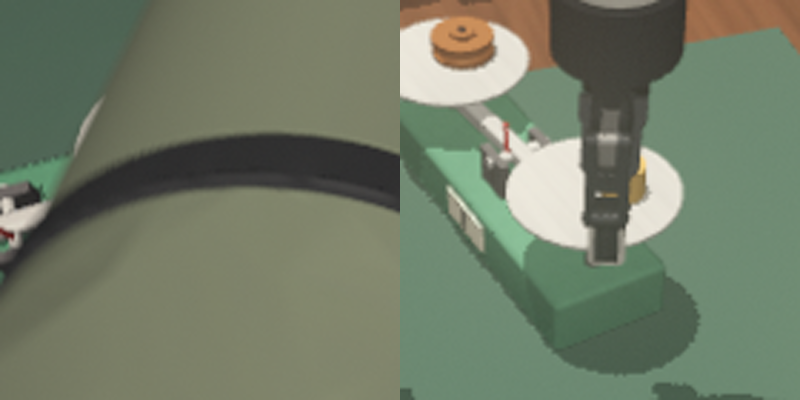

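The weight stands on the pan behind the finger (crop 637,180). I go on to the green one and check the pan from a clearer view on the way.

Emit:
step_arm:
  moves:
    - {"dx": -0.2,"dy": -1,"dz": 0,"wx": 0,"wy": 0,"wz": 0,"fingers": 0}
    - {"dx": -0.2,"dy": -1,"dz": 0,"wx": 0,"wy": 0,"wz": 0,"fingers": 0}
    - {"dx": -0.2,"dy": -1,"dz": 0.5,"wx": 0,"wy": 0,"wz": 0,"fingers": 0}
    - {"dx": -0.2,"dy": -1,"dz": 0.7,"wx": 0,"wy": 0,"wz": 0,"fingers": 0}
    - {"dx": -0.2,"dy": -1,"dz": 0.8,"wx": 0,"wy": 0,"wz": 0,"fingers": 0}
    - {"dx": -0.2,"dy": -1,"dz": 0.8,"wx": 0,"wy": 0,"wz": 0,"fingers": 0}
    - {"dx": -0.2,"dy": -1,"dz": 0.8,"wx": 0,"wy": 0,"wz": 0,"fingers": 0}
    - {"dx": 0,"dy": -1,"dz": 0.7,"wx": 0,"wy": 0,"wz": 0,"fingers": 0}
    - {"dx": 0,"dy": -1,"dz": 0.7,"wx": 0,"wy": 0,"wz": 0,"fingers": 0}
    - {"dx": 0,"dy": -1,"dz": 0.7,"wx": 0,"wy": 0,"wz": 0,"fingers": 0}

```text
time: 13.25
eef_pos: [476.7, -323.7, 239.6]
tool_rot: [3.141, -0.0, 2.755]
ft_force: [0.7, 0.7, 0.2]
finger_gap: 1.003
```

Emit:
step_arm:
  moves:
    - {"dx": 0,"dy": -0.5,"dz": 0,"wx": 0,"wy": 0,"wz": 0,"fingers": 0}
    - {"dx": 0,"dy": 0,"dz": 0,"wx": 0,"wy": 0,"wz": 0,"fingers": 0}
    - {"dx": 0,"dy": 0,"dz": 0,"wx": 0,"wy": 0,"wz": 0,"fingers": 0}

```text
time: 13.55
eef_pos: [472.6, -334.3, 241.3]
tool_rot: [3.141, 0.001, 2.755]
ft_force: [1.1, 0.8, 0.3]
finger_gap: 1.006
```

```bash
python3 - <<'E'
from h import *
s=bot.snapshot('side')
a=cv2.resize(s[60:200,260:400],(400,400),interpolation=2); b=cv2.resize(s[230:370,270:410],(400,400),interpolation=2)
cv2.imwrite('pics/crop6.png',np.hstack([a,b])[:,:,::-1])
cs=cap('side',109,(260,60,400,200)); ct=cap('top',109,(200,110,340,250)); print(cs,ct)
for c in cs: print(at_z('side',c[0],126+39))
for c in ct: print(at_z('top',c[0],126+39))
print(pan('top',126),pan('side',126))
s=bot.read_state(); print(s['time'],s['eef_pos'],s['tool_rot'],s['ft_force'],s['finger_gap'])
E
```

```text
[] [(array([260.46280992, 149.53719008]), np.int32(121))]
[591.14879849  47.46827744 165.        ]
(array([572.55109564,  55.46042904]), np.float64(2611.0), 3392) (array([596.03691202, 136.82760642]), np.float64(-2487.0), 43909)
13.9 [ 472.16875242 -334.61895235  240.74007147] [3.14151122e+00 4.00723196e-04 2.75456179e+00] [0.18116722 0.21809843 0.27969981] 0.9974925074261612
```

View pics/crop6.png

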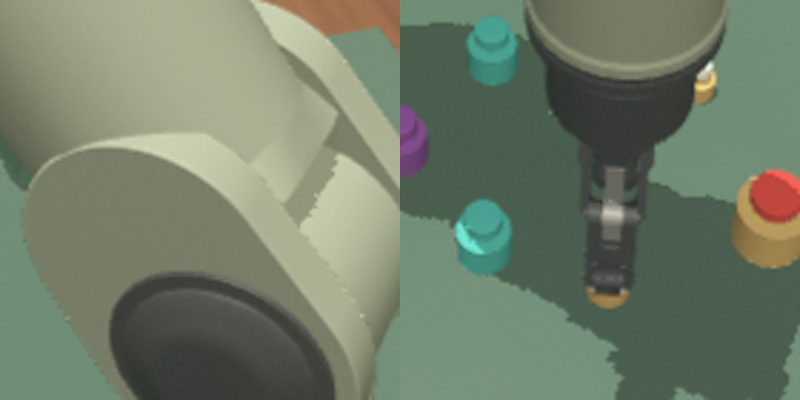

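Top view: the blue cap is at (591,47.5) on the pan, upright. Side view: the jaws are over the green weight (crop 608,297), with turquoise and red clear.

Emit:
step_arm:
  moves:
    - {"dx": -0.02,"dy": -0.1,"dz": 0.6,"wx": 0,"wy": 0,"wz": 0,"fingers": 0}
    - {"dx": 0,"dy": 0,"dz": 0.8,"wx": 0,"wy": 0,"wz": 0,"fingers": 0}
    - {"dx": 0,"dy": 0,"dz": 0.6,"wx": 0,"wy": 0,"wz": 0,"fingers": 0}
    - {"dx": 0,"dy": 0,"dz": 0.4,"wx": 0,"wy": 0,"wz": 0,"fingers": 0}
    - {"dx": 0,"dy": 0,"dz": 0.06,"wx": 0,"wy": 0,"wz": 0,"fingers": 0.2}
    - {"dx": 0,"dy": 0,"dz": 0,"wx": 0,"wy": 0,"wz": 0,"fingers": 0.4}
    - {"dx": 0,"dy": 0,"dz": 0,"wx": 0,"wy": 0,"wz": 0,"fingers": 0.5}
    - {"dx": 0,"dy": 0,"dz": 0,"wx": 0,"wy": 0,"wz": 0,"fingers": 0.6}
    - {"dx": 0,"dy": 0,"dz": 0,"wx": 0,"wy": 0,"wz": 0,"fingers": 0.7}
    - {"dx": 0,"dy": 0,"dz": 0,"wx": 0,"wy": 0,"wz": 0,"fingers": 0.8}
  newtons: 30

```text
time: 14.9
eef_pos: [471.5, -337.6, 179.6]
tool_rot: [3.142, 0.001, 2.754]
ft_force: [-0.9, 2.1, 7.0]
finger_gap: 0.288
```

Emit:
step_arm:
  moves:
    - {"dx": 0,"dy": 0,"dz": 0,"wx": 0,"wy": 0,"wz": 0,"fingers": 0.9}
    - {"dx": 0,"dy": 0,"dz": 0,"wx": 0,"wy": 0,"wz": 0,"fingers": 0.9}
    - {"dx": 0,"dy": 0,"dz": 0,"wx": 0,"wy": 0,"wz": 0,"fingers": 0.9}

```text
time: 15.2
eef_pos: [471.5, -337.6, 179.6]
tool_rot: [3.142, 0.001, 2.754]
ft_force: [-1.7, 1.8, 7.3]
finger_gap: 0.29
```

Emit:
step_arm:
  moves:
    - {"dx": 0,"dy": 0,"dz": -0.2,"wx": 0,"wy": 0,"wz": 0,"fingers": 0.9}
    - {"dx": 0,"dy": 0,"dz": -0.4,"wx": 0,"wy": 0,"wz": 0,"fingers": 0.9}
    - {"dx": 0,"dy": 0,"dz": -1,"wx": 0,"wy": 0,"wz": 0,"fingers": 0.9}
    - {"dx": 0,"dy": 0,"dz": -1,"wx": 0,"wy": 0,"wz": 0,"fingers": 0.9}
    - {"dx": 0,"dy": 0,"dz": 0,"wx": 0,"wy": 0,"wz": 0,"fingers": 0.9}
    - {"dx": 0,"dy": 0,"dz": 0,"wx": 0,"wy": 0,"wz": 0,"fingers": 0.9}

```text
time: 15.8
eef_pos: [471.5, -337.6, 244.8]
tool_rot: [-3.141, 0.001, 2.754]
ft_force: [-0.3, 0.0, -1.8]
finger_gap: 0.291
```

Held. I carry it to the near side of the pan.

Emit:
step_arm:
  moves:
    - {"dx": 0,"dy": 0.3,"dz": -1,"wx": 0,"wy": 0,"wz": 0,"fingers": 0.9}
    - {"dx": 0.2,"dy": 0.6,"dz": -1,"wx": 0,"wy": 0,"wz": 0,"fingers": 0.9}
    - {"dx": 0.5,"dy": 1,"dz": -1,"wx": 0,"wy": 0,"wz": 0,"fingers": 0.9}
    - {"dx": 0.5,"dy": 1,"dz": -1,"wx": 0,"wy": 0,"wz": 0,"fingers": 0.9}
    - {"dx": 0.5,"dy": 1,"dz": -0.2,"wx": 0,"wy": 0,"wz": 0,"fingers": 0.9}
    - {"dx": 0.5,"dy": 1,"dz": 0,"wx": 0,"wy": 0,"wz": 0,"fingers": 0.9}
    - {"dx": 0.5,"dy": 1,"dz": 0,"wx": 0,"wy": 0,"wz": 0,"fingers": 0.9}
    - {"dx": 0.4,"dy": 1,"dz": 0,"wx": 0,"wy": 0,"wz": 0,"fingers": 0.9}
    - {"dx": 0.1,"dy": 1,"dz": 0,"wx": 0,"wy": 0,"wz": 0,"fingers": 0.9}
    - {"dx": 0,"dy": 1,"dz": 0,"wx": 0,"wy": 0,"wz": 0,"fingers": 0.9}

```text
time: 16.8
eef_pos: [481.2, -100.2, 348.5]
tool_rot: [-3.141, -0.001, 2.754]
ft_force: [0.3, -0.6, 0.1]
finger_gap: 0.287
```

Emit:
step_arm:
  moves:
    - {"dx": 0,"dy": 1,"dz": 0,"wx": 0,"wy": 0,"wz": 0,"fingers": 0.9}
    - {"dx": 0,"dy": 1,"dz": 0,"wx": 0,"wy": 0,"wz": 0,"fingers": 0.9}
    - {"dx": 0,"dy": 1,"dz": 0,"wx": 0,"wy": 0,"wz": 0,"fingers": 0.9}
    - {"dx": 0,"dy": 1,"dz": 0,"wx": 0,"wy": 0,"wz": 0,"fingers": 0.9}
    - {"dx": 0,"dy": 1,"dz": 0,"wx": 0,"wy": 0,"wz": 0,"fingers": 0.9}
    - {"dx": 0,"dy": 0.9,"dz": 0,"wx": 0,"wy": 0,"wz": 0,"fingers": 0.9}
    - {"dx": 0,"dy": 0.6,"dz": 0,"wx": 0,"wy": 0,"wz": 0,"fingers": 0.9}
    - {"dx": 0,"dy": 0.4,"dz": 0,"wx": 0,"wy": 0,"wz": 0,"fingers": 0.9}
    - {"dx": 0,"dy": 0,"dz": 0,"wx": 0,"wy": 0,"wz": 0,"fingers": 0.9}
    - {"dx": 0,"dy": 0,"dz": 0,"wx": 0,"wy": 0,"wz": 0,"fingers": 0.9}

```text
time: 17.8
eef_pos: [546.4, 57.5, 348.8]
tool_rot: [-3.141, -0.0, 2.753]
ft_force: [-0.6, -0.4, -1.0]
finger_gap: 0.287
```

```bash
python3 - <<'E'
from h import *
save('side','crop7.png',(250,50,410,190),4)
s=bot.read_state(); print(s['time'],s['eef_pos'],s['tool_rot'],s['ft_force'],s['finger_gap'])
E
```

```text
17.85 [546.40207479  57.30476603 348.91613103] [-3.14104469e+00 -8.53930620e-05  2.75263653e+00] [-0.87181139  0.65784617 -1.91829686] 0.29191632661821254
```

View pics/crop7.png

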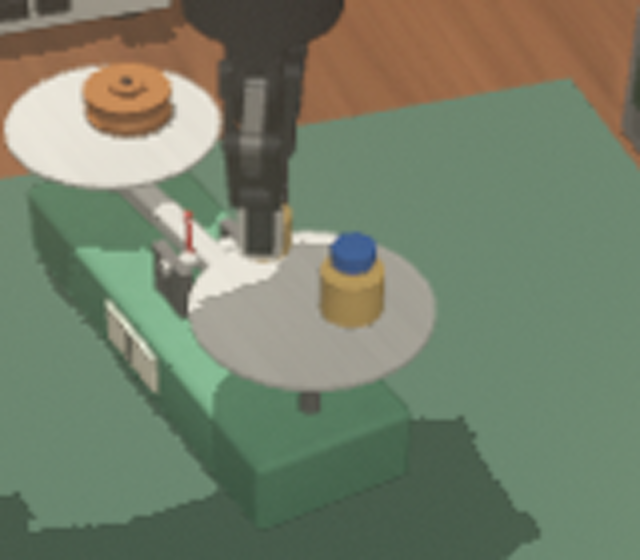

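The 200 g weight stands upright on the pan (crop 352,280), and the 100 g weight hangs above the near side. I lower it until it touches, then press on gently to about the level height before letting go.

Emit:
step_arm:
  moves:
    - {"dx": -0.05,"dy": 0.2,"dz": 0.5,"wx": 0,"wy": 0,"wz": 0,"fingers": 0.9}
    - {"dx": 0,"dy": 0,"dz": 0.6,"wx": 0,"wy": 0,"wz": 0,"fingers": 0.9}
    - {"dx": 0,"dy": 0,"dz": 0.4,"wx": 0,"wy": 0,"wz": 0,"fingers": 0.9}
    - {"dx": 0,"dy": 0,"dz": 0.1,"wx": 0,"wy": 0,"wz": 0,"fingers": 0.9}
    - {"dx": 0,"dy": 0,"dz": 0.04,"wx": 0,"wy": 0,"wz": 0,"fingers": 0.9}
    - {"dx": 0,"dy": 0,"dz": 0.04,"wx": 0,"wy": 0,"wz": 0,"fingers": 0.9}
    - {"dx": 0,"dy": 0,"dz": 0,"wx": 0,"wy": 0,"wz": 0,"fingers": 0.9}
    - {"dx": 0,"dy": 0,"dz": 0,"wx": 0,"wy": 0,"wz": 0,"fingers": 0.9}

```text
time: 18.65
eef_pos: [549.8, 62.5, 307.3]
tool_rot: [3.141, 0.0, 2.754]
ft_force: [0.3, 0.1, -0.5]
finger_gap: 0.285
```

Emit:
step_arm:
  moves:
    - {"dx": 0,"dy": 0,"dz": 0.04,"wx": 0,"wy": 0,"wz": 0,"fingers": 0.9}
    - {"dx": 0,"dy": 0,"dz": 0.04,"wx": 0,"wy": 0,"wz": 0,"fingers": 0.9}
    - {"dx": 0,"dy": 0,"dz": 0.04,"wx": 0,"wy": 0,"wz": 0,"fingers": 0.9}
    - {"dx": 0,"dy": 0,"dz": 0,"wx": 0,"wy": 0,"wz": 0,"fingers": 0.9}
    - {"dx": 0,"dy": 0,"dz": 0,"wx": 0,"wy": 0,"wz": 0,"fingers": 0.9}

```text
time: 19.15
eef_pos: [549.7, 62.5, 303.9]
tool_rot: [-3.142, 0.0, 2.754]
ft_force: [0.3, -0.6, -0.1]
finger_gap: 0.287
```

Emit:
step_arm:
  moves:
    - {"dx": 0,"dy": 0,"dz": 0.06,"wx": 0,"wy": 0,"wz": 0,"fingers": 0.9}
    - {"dx": 0,"dy": 0,"dz": 0.06,"wx": 0,"wy": 0,"wz": 0,"fingers": 0.9}
    - {"dx": 0,"dy": 0,"dz": 0.06,"wx": 0,"wy": 0,"wz": 0,"fingers": 0.9}
    - {"dx": 0,"dy": 0,"dz": 0.06,"wx": 0,"wy": 0,"wz": 0,"fingers": 0.9}
    - {"dx": 0,"dy": 0,"dz": 0.06,"wx": 0,"wy": 0,"wz": 0,"fingers": 0.9}
    - {"dx": 0,"dy": 0,"dz": 0.04,"wx": 0,"wy": 0,"wz": 0,"fingers": 0.9}
    - {"dx": 0,"dy": 0,"dz": 0.02,"wx": 0,"wy": 0,"wz": 0,"fingers": 0.9}
    - {"dx": 0,"dy": 0,"dz": 0,"wx": 0,"wy": 0,"wz": 0,"fingers": 0.9}
    - {"dx": 0,"dy": 0,"dz": 0,"wx": 0,"wy": 0,"wz": 0,"fingers": 0.9}

```text
time: 20.05
eef_pos: [549.7, 62.5, 295.0]
tool_rot: [-3.142, -0.0, 2.754]
ft_force: [-0.4, -0.0, -0.1]
finger_gap: 0.289
```

```bash
python3 - <<'E'
from h import *
save('side','crop8.png',(250,50,410,190),4)
s=bot.read_state(); print(s['time'],s['eef_pos'],s['ft_force'],s['finger_gap'])
c=cap('side',109,(260,60,400,200)); print(c)
for z in (165,153): print(proj('side',(591.1,47.5,z)))
E
```

```text
20.1 [549.70275884  62.48696576 294.9785035 ] [-0.12637465 -0.90313828  0.29278921] 0.29239845463756825
[(array([338.0375, 117.025 ]), np.int32(80))]
[338.69754676 111.61702137]
[338.52058301 116.36245241]
```

View pics/crop8.png

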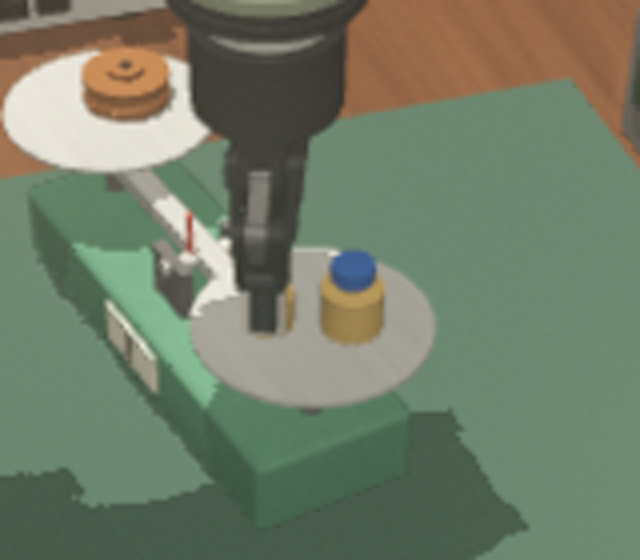

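The beam is near level: the blue cap has dropped 5.4 px in the side view, to row 117, which is about level height. Both weights rest on the pan (crop 285,310 and 352,300). Release.

Emit:
step_arm:
  moves:
    - {"dx": 0,"dy": 0,"dz": 0,"wx": 0,"wy": 0,"wz": 0,"fingers": 0.71}
    - {"dx": 0,"dy": 0,"dz": 0,"wx": 0,"wy": 0,"wz": 0,"fingers": 0.69}
    - {"dx": 0,"dy": 0,"dz": 0,"wx": 0,"wy": 0,"wz": 0,"fingers": 0.67}
    - {"dx": 0,"dy": 0,"dz": 0,"wx": 0,"wy": 0,"wz": 0,"fingers": 0.64}
    - {"dx": 0,"dy": 0,"dz": 0,"wx": 0,"wy": 0,"wz": 0,"fingers": 0.58}
    - {"dx": 0,"dy": 0,"dz": 0,"wx": 0,"wy": 0,"wz": 0,"fingers": 0.5}
    - {"dx": 0,"dy": 0,"dz": 0,"wx": 0,"wy": 0,"wz": 0,"fingers": 0.4}
    - {"dx": 0,"dy": 0,"dz": 0,"wx": 0,"wy": 0,"wz": 0,"fingers": 0.3}
    - {"dx": 0,"dy": 0,"dz": 0,"wx": 0,"wy": 0,"wz": 0,"fingers": 0.3}
    - {"dx": 0,"dy": 0,"dz": 0,"wx": 0,"wy": 0,"wz": 0,"fingers": 0.3}

```text
time: 21.15
eef_pos: [549.7, 62.5, 294.9]
tool_rot: [-3.142, -0.0, 2.754]
ft_force: [-0.1, 0.3, -0.5]
finger_gap: 0.701
```

Emit:
step_arm:
  moves:
    - {"dx": 0,"dy": 0,"dz": -0.2,"wx": 0,"wy": 0,"wz": 0,"fingers": 0.3}
    - {"dx": 0,"dy": 0,"dz": -0.5,"wx": 0,"wy": 0,"wz": 0,"fingers": 0.3}
    - {"dx": 0,"dy": 0,"dz": -1,"wx": 0,"wy": 0,"wz": 0,"fingers": 0.3}
    - {"dx": 0,"dy": 0,"dz": -1,"wx": 0,"wy": 0,"wz": 0,"fingers": 0.3}
    - {"dx": 0,"dy": 0,"dz": -1,"wx": 0,"wy": 0,"wz": 0,"fingers": 0.3}
    - {"dx": 0,"dy": -1,"dz": -0.5,"wx": 0,"wy": 0,"wz": 0,"fingers": 0.3}
    - {"dx": 0,"dy": -1,"dz": 0,"wx": 0,"wy": 0,"wz": 0,"fingers": 0.3}
    - {"dx": 0,"dy": -1,"dz": 0,"wx": 0,"wy": 0,"wz": 0,"fingers": 0.3}
    - {"dx": 0,"dy": -1,"dz": 0,"wx": 0,"wy": 0,"wz": 0,"fingers": 0.3}
    - {"dx": 0,"dy": -1,"dz": 0,"wx": 0,"wy": 0,"wz": 0,"fingers": 0.3}

```text
time: 22.15
eef_pos: [501.9, -54.2, 401.0]
tool_rot: [3.141, 0.001, 2.754]
ft_force: [0.3, -0.6, 0.1]
finger_gap: 0.699
```

Emit:
step_arm:
  moves:
    - {"dx": 0,"dy": -1,"dz": 0,"wx": 0,"wy": 0,"wz": 0,"fingers": 0.3}
    - {"dx": 0,"dy": -1,"dz": 0,"wx": 0,"wy": 0,"wz": 0,"fingers": 0.3}
    - {"dx": 0,"dy": -1,"dz": 0,"wx": 0,"wy": 0,"wz": 0,"fingers": 0.3}
    - {"dx": 0.5,"dy": -1,"dz": 0,"wx": 0,"wy": 0,"wz": 0,"fingers": 0.3}
    - {"dx": 0.5,"dy": -1,"dz": 0,"wx": 0,"wy": 0,"wz": 0,"fingers": 0.3}
    - {"dx": 0,"dy": 0,"dz": 0,"wx": 0,"wy": 0,"wz": 0,"fingers": 0.3}
    - {"dx": 0,"dy": 0,"dz": 0,"wx": 0,"wy": 0,"wz": 0,"fingers": 0.3}

```text
time: 22.85
eef_pos: [432.0, -159.7, 400.9]
tool_rot: [3.141, 0.001, 2.753]
ft_force: [-0.3, 0.7, -0.3]
finger_gap: 0.698
```

```bash
python3 - <<'E'
from h import *
t=bot.snapshot('top'); s=bot.snapshot('side')
a=cv2.resize(t[90:230,200:340],(400,400),interpolation=2); b=cv2.resize(s[60:200,260:400],(400,400),interpolation=2)
cv2.imwrite('pics/crop9.png',np.hstack([a,b])[:,:,::-1])
st=bot.read_state(); print(st['time'],st['eef_pos'],st['ft_force'],st['finger_gap'])
for h in (109,63): print(h,cap('side',h,(260,60,400,200)),cap('top',h,(200,110,340,230)))
E
```

```text
22.95 [ 432.57007615 -158.98657047  400.45807822] [-0.40275697 -0.26337759 -0.26045883] 0.6983568477279347
109 [(array([337.98780488, 117.29268293]), np.int32(82))] [(array([261.85245902, 151.59836066]), np.int32(122))]
63 [(array([316.86666667, 119.02222222]), np.int32(45))] [(array([254.90140845, 174.85915493]), np.int32(71))]
```

View pics/crop9.png

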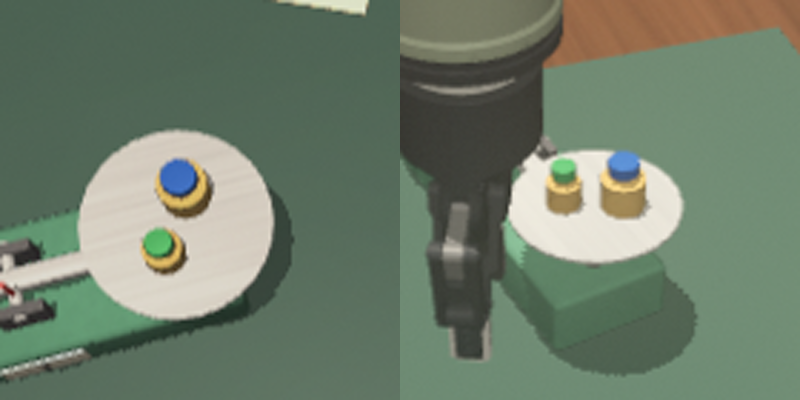

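Both weights stand upright side by side (top crop: blue (180,180), green (160,245)) and the gripper is clear. I let it settle for a second and check that it is steady.

Emit:
step_arm:
  moves:
    - {"dx": 0,"dy": 0,"dz": 0,"wx": 0,"wy": 0,"wz": 0,"fingers": 0.3}
    - {"dx": 0,"dy": 0,"dz": 0,"wx": 0,"wy": 0,"wz": 0,"fingers": 0.3}
    - {"dx": 0,"dy": 0,"dz": 0,"wx": 0,"wy": 0,"wz": 0,"fingers": 0.3}
    - {"dx": 0,"dy": 0,"dz": 0,"wx": 0,"wy": 0,"wz": 0,"fingers": 0.3}
    - {"dx": 0,"dy": 0,"dz": 0,"wx": 0,"wy": 0,"wz": 0,"fingers": 0.3}
    - {"dx": 0,"dy": 0,"dz": 0,"wx": 0,"wy": 0,"wz": 0,"fingers": 0.3}
    - {"dx": 0,"dy": 0,"dz": 0,"wx": 0,"wy": 0,"wz": 0,"fingers": 0.3}
    - {"dx": 0,"dy": 0,"dz": 0,"wx": 0,"wy": 0,"wz": 0,"fingers": 0.3}
    - {"dx": 0,"dy": 0,"dz": 0,"wx": 0,"wy": 0,"wz": 0,"fingers": 0.3}
    - {"dx": 0,"dy": 0,"dz": 0,"wx": 0,"wy": 0,"wz": 0,"fingers": 0.3}

```text
time: 24.15
eef_pos: [432.0, -159.5, 400.0]
tool_rot: [3.142, 0.0, 2.754]
ft_force: [1.2, -0.1, 1.2]
finger_gap: 0.699
```

```bash
python3 - <<'E'
from h import *
for h in (109,63): print(h,cap('side',h,(260,60,400,200)),cap('top',h,(200,110,340,230)))
b=cap('side',109,(260,60,400,200))[0][0]; t=cap('top',109,(200,110,340,230))[0][0]
print('cap',tri([('top',t),('side',b)]))
im=cv2.cvtColor(cv2.imread('pics/crop7.png'),cv2.COLOR_BGR2HSV).astype(int); m=(abs(im[:,:,0]-109)<9)&(im[:,:,1]>95)&(im[:,:,2]>90)
v,u=np.nonzero(m); print('before, side row',50+v.mean()/4,250+u.mean()/4)
E
```

```text
109 [(array([337.98780488, 117.29268293]), np.int32(82))] [(array([261.85245902, 151.59836066]), np.int32(122))]
63 [(array([316.89130435, 119.10869565]), np.int32(46))] [(array([254.90140845, 174.85915493]), np.int32(71))]
cap [590.75001106  47.00585372 151.49108228]
before, side row 112.94369369369369 338.413475975976
```

```bash
python3 -c "
from workcell import bot
print(bot.hand_in())"
```

```text
the job is handed in; nothing more can be done
None
```

I set the 200 g weight (blue cap) and then the 100 g weight (green cap) on the empty pan. They stand upright side by side, about 44 mm between centres, and the beam rests level within what the cameras can measure. The arm withdrew about 250 mm from the pan before I handed in, at about 24 s of the 64 s allowed.

- **Level:** the pan sank about 11 mm from its upper stop, against 12 mm for exactly level. The full range between stops is 24 mm, so the pulley agrees with 300 g.
- **Steadiness:** two looks more than a second apart matched to within 0.1 pixel.
- **Forces:** the highest wrist force reported was about 8 N, while closing on each weight. The look-alikes and the other weights were not touched.
- **Failed checks:** the cap or pan could not be seen in a few looks because the arm was in the way, so I repeated those from another view. My first move calls were refused because some row fields were missing, and nothing moved then.

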